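# Clear a hung-up can with one stroke of the can crusher

## Robot

A 6-joint arm with a two-finger parallel gripper is mounted at the origin on the work surface. World frame = base frame: x ahead of the robot, y to its left, z up, the work surface at z = 0. Lengths are in m, angles in rad, forces in N, time in s.
With the tool pointing down it reaches from about 0.375 to 0.9 m from the base axis. Payload 3.1 kg.
Tool frame: the origin (TCP) lies midway between the tips of the shut fingers; the grasp point (between the pads) lies 19 mm behind it; z points along the fingers, y is the line along which they close (so a half turn about z gives the same grasp; the last joint's range is limited). The gripper opens to 85 mm and grips with 20 to 120 N. Pads are 22 mm wide; open, the fingers measure 114 mm over their backs; the gripper's body (76 mm by 85 mm) begins 54 mm behind the grasp point. The pads swing forward as they close: fully open they stand 13 mm farther back than shut.
Start: joints at [-1.486, 0.527, 1.433, -0, 1.181, -0.178], TCP at [0.163, -0.603, 0.231] pointing down, gripper open.
Joint ranges: [-3.08, 3.08], [-0.75, 2.2], [0.22, 2.44], [-1.43, 4.57], [0, 2.65], [-2.85, 2.85]. Speed limits (rad/s): [2.79, 2.79, 3.14, 3.14, 3.14, 3.14].

## Interface

Orientations are given as a unit quaternion [x, y, z, w].
In Python, from station import manip gives the robot as it stands. The module is installed in compiled form; this text tells all that it offers.
- The arm moves only by the tool apply_moves, never from a script. Its arguments are lists of equal length, an entry for each row: "claw": the gripper's target within -1 to 1 (fully open at 1, half-way at 0, shut at -1); "travel": the shift along the tool's x, y, z scaled (see below), a list of three; "turn": the turn, a rotation vector about the tool's x, y, z scaled (see below), a list of three. In form: {"claw": [claw, ...], "travel": [[dx, dy, dz], ...], "turn": [[rx, ry, rz], ...]}. A call has 1 to 5 rows; each row is the pose to reach, as a shift and turn from the pose commanded when the call began, along the tool's axes at that moment, turning the shorter way round; what a row does not reach only later rows make up. The controller multiplies each number of a shift by 800 mm and each number of a turn by 180 degrees. A row lasts 1/12 s, in which the tool goes at most 41.7 mm and 7.16 degrees, less where a joint would pass 70% of its speed; a pose out of reach is approached as far as the arm can. A call with a number of a shift or a turn outside -1 to 1 is refused whole. A call with a gripper value outside its range is refused whole. The fingers move at their own pace and stop on an object; "newtons" is the grip in N (left out, the last holds). Time passes only in rows, so rows that repeat a pose let the fingers close. It gives the time, the measured TCP pose, the force, the opening and the grip force at its end, in the units of the state.
- manip.sense(): the state, without advancing time (a new reading comes with each control period).
- manip.snapshot(name): name is "side" or "top" or "wrist"; returns a dict with "pixels" (384x512x3 uint8, red, green, blue), "depth" (384x512 float32, m along the optical axis (not along the pixel's ray), 0 where there is no reading), "intrinsics" (3x3 intrinsics, pixels), "k1" (the pictures are not rectified: a ray, as slopes to the right and down, at radius r is drawn at 1 + k1 r^2 times it, then the intrinsics apply), "R" (3x3) and "t" (3): a world point X has camera coordinates R X + t. Camera axes: x right, y down, z forward; pixel columns grow to the right and rows downward; lengths in m; the calibration is good to about 2 mm. A picture is of the moment at which its call begins.
- manip.sign_off(): hands the job in; it is judged then, once.
The state is a dict: "t": time; "q": joint angles; "qd": joint speeds; "tau": joint torques, N m; "tcp_pos": TCP position; "tool_rot": TCP orientation; "force": force on the tool from outside, world axes, zero at the start; "ft_torque": the same for the moment, N m; "finger_gap": opening from 0.0 (shut) to 1.0 (fully open); "gripper_force": force on a finger pad.
Only numpy, scipy, OpenCV 4.12 (cv2) and the standard library are available. Lean on these libraries where they do the work, as an engineer would, in place of code of your own. Each camera call takes 0.05 s, during which the arm holds its last target. There are 200 camera calls.

## Task

A crushed can has hung up in the chamber of the can crusher. Press the green button on its console gently, all the way down, and keep it down until the plunger has pushed the crushed can into the slot and it has dropped into the tray; then let the button and the plunger come fully back and take the hand away. Do not touch the red or the blue button, keep your fingers off the crushed can and the plunger, and leave everything standing on the counter where it is: nothing is picked up.

Things in the scene. Friction and masses are not known exactly. Their poses are not given: they have to be found in the camera images.
- crusher: bench-top air-driven can crusher of grey sheet metal, fixed, 290 (x) x 370 (y) x 155 mm high. Origin on the counter under the machine; x points away from the console, y along the plunger's stroke. Console: box at x -165 to -60 mm, y -125 to 125 mm, flat top 85 mm above the counter, with three push buttons in a row at x = -112.5 mm, y = -75, 0, 75 mm (which is where varies)
- run_base: aluminium bezel (diameter 48 mm, 8 mm high) of the green button together with the button; origin at its centre on the console top, 24 mm below the face of the unpressed button; z up
- run_top (a point): centre of the flat top face of the green run button (diameter 36 mm); 109 mm above the counter when not pressed, moves down with the button
- run (a joint): travel of the green button: 0 up, 0.012 m fully down. Spring about 1.3 N to start it, 4 N fully down, up to 3 N more while the plunger moves: a slow push (20 to 40 mm/s) of 6 to 10 N takes it home, a fast one hits its stop hard; springs back by itself. It is an air valve: the plunger follows it out and back in proportion
- stop_base: yellow bezel with the red mushroom stop button (head diameter 42 mm, top 107 mm above the counter); origin at its centre on the console top. Not to be touched
- reset_base: aluminium bezel with the blue reset button (diameter 30 mm, top 105 mm above the counter); origin at its centre on the console top. Not to be touched
- ram_unit: aluminium air cylinder on the crusher together with its rod, buffer spring and steel plunger disc (diameter 66 mm); origin and axes as the crusher's, plunger axis at x = 0, 119 mm above the counter. Highest part of the machine 155 mm. Not to be touched
- plunger (a joint): stroke of the plunger: 0 fully back, 0.086 m fully out (towards the slot and anvil). The crushed can drops once its middle is pushed past the end of the chamber floor, at a stroke of about 0.06 to 0.08 m
- crushed_can: blue aluminium can crushed flat to a disc, diameter 66 mm, 30 mm thick, about 13 g, standing on edge between plunger and slot in the chamber: a trough along the crusher's y, open at the top, 70 mm wide, floor 85 mm above the counter, ending at y = 94 mm, where the slot (48 mm, up to the anvil plate) begins. Origin at its centre, 118 mm above the counter while hung up; y is the disc's axis
- tray_floor (a point): middle of the inner floor of the steel catch tray (170 mm by 104 mm, 30 mm deep) under the slot, part of the crusher, 9 mm above the counter
- can_a: empty blue drink can standing on the counter, diameter 66 mm, height 115 mm; origin at the centre of its underside
- can_b: a second blue drink can, same size, same origin
- tumbler: clear plastic tumbler, rim diameter 74 mm, height 110 mm; origin at the centre of its underside
- rubber_block: black rubber block 60 x 90 x 40 mm (x, y, z); origin at the centre of its underside
- bowl: small white ceramic bowl, rim diameter 124 mm, height 52 mm; origin at the centre of its underside

How it is judged:
By the outcome, as a careful person would: the job done as asked, in the order asked, and still so for the second after the job is handed in, with the robot touching nothing.
It also fails if it takes over 29 s, if anything falls off the work surface, if the arm or the gripper's body presses on something with over 40 N, if the wrist force passes 120 N, or if a joint passes its speed limit or range.

## Working session

There is one attempt and no reset: what is moved stays moved. The work goes in short steps, Python scripts to look and compute and a tool call to move; the robot and the scene stay as the last step left them, time stands still between calls to the robot, and variables do not carry over. Pictures are saved under pics/ and viewed, at most 10 in all, crops included, and the job is handed in when it is done.

Besides the shell and the picture viewer there is one more tool, called after "Emit:" as name(argument=value, ...) on one line, values as JSON. apply_moves: Moves the arm, as the interface text tells. Shifts and turns lie within -1 to 1; 1 stands for 800 mm of shift or 180 degrees of turn. Its arguments: {"type":"object","properties":{"claw":{"type":"array","items":{"type":"number"}},"travel":{"type":"array","items":{"type":"array","items":{"type":"number"}}},"turn":{"type":"array","items":{"type":"array","items":{"type":"number"}}},"newtons":{"type":"number"}},"required":["claw","travel","turn"]}

```bash
mkdir -p pics; python3 - <<'E'
from station import manip
import cv2,numpy as np,pickle
s=manip.sense();print(s['t'],s['tcp_pos'],s['tool_rot'],s['force'],s['finger_gap'])
ims=[]
for n in("top","side"):
    d=manip.snapshot(n);pickle.dump(d,open(n+'.pkl','wb'));ims.append(d['pixels'])
    cv2.imwrite(f'pics/{n}1.png',d['pixels'][:,:,::-1])
E
```

```text
0.0 [ 0.16291922 -0.6026427   0.2303413 ] [ 9.91314890e-01  1.31505163e-01  4.01121133e-05 -1.08606866e-03] [ 0.16894555 -0.38018388 -0.00481234] 0.9998141699428154
```

View pics/top1.png

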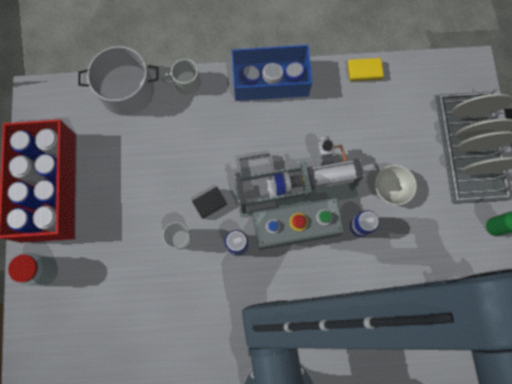

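View pics/side1.png

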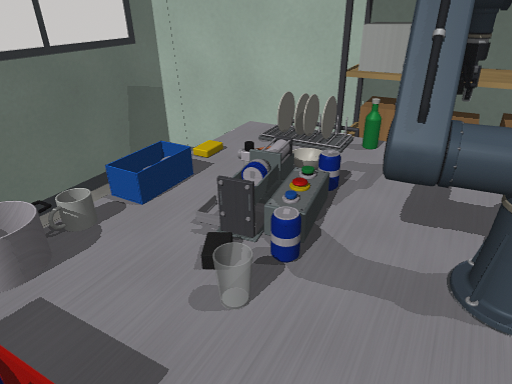

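The top view shows blue at (273,226), red at (299,221) and green at (325,216). A can stands at (365,222) near the green button, and the cylinder is at (335,175). Next I measure these.

```bash
cat > h.py <<'E'
import numpy as np,cv2
def ray(d,u,v):
    K=d['intrinsics'];p=cv2.undistortPoints(np.array([[[u,v]]],float),K,np.array([d['k1'],0,0,0,0.]))[0,0]
    R=d['R'];return -R.T@d['t'],R.T@np.array([p[0],p[1],1])
def onz(d,u,v,z):
    c,r=ray(d,u,v);return c+r*(z-c[2])/r[2]
def pt(d,u,v):
    c,r=ray(d,u,v);return c+r*d['depth'][int(round(v)),int(round(u))]
def blobs(d,lo,hi,box,amin=15):
    h=cv2.cvtColor(d['pixels'],cv2.COLOR_RGB2HSV);m=cv2.inRange(h,lo,hi)
    k=np.zeros_like(m);x0,y0,x1,y1=box;k[y0:y1,x0:x1]=m[y0:y1,x0:x1]
    n,l,s,c=cv2.connectedComponentsWithStats(k)
    return [(c[i],s[i]) for i in range(1,n) if s[i,4]>=amin]
E
python3 - <<'E'
import pickle;from h import *
t=pickle.load(open('top.pkl','rb'));s=pickle.load(open('side.pkl','rb'))
np.set_printoptions(precision=4,suppress=True)
G=((45,80,40),(85,255,255));Rr=((0,150,80),(8,255,255));B=((100,120,60),(130,255,255))
for nm,d,box in(('top',t,(220,150,400,260)),('side',s,(260,140,350,270))):
  print(nm,'cam',-d['R'].T@d['t'])
  for n,c,z in(('g',G,.109),('r',Rr,.107),('b',B,.105)):
    for q,st in blobs(d,*c,box): print(n,q,st,onz(d,*q,z),pt(d,*q))
E
```

```text
top cam [0.2817 0.0507 1.4226]
g [324.9902 216.2157] [320 211  11  11 102] [ 0.4918 -0.1644  0.109 ] [ 0.4918 -0.1643  0.1095]
r [298.7295 221.0164] [293 215  13  13 122] [ 0.4836 -0.0891  0.107 ] [ 0.4839 -0.0893  0.1051]
b [279.6795 183.2821] [275 173  10  21 156] [ 0.5975 -0.0443  0.105 ] [ 0.5867 -0.041   0.1501]
b [358.6986 225.7808] [355 215  14  19  73] [ 0.4584 -0.2577  0.105 ] [ 0.4577 -0.2565  0.1102]
b [273.  225.5] [269 222   9   8  60] [ 0.4762 -0.0155  0.105 ] [ 0.4763 -0.0155  0.104 ]
side cam [0.1639 0.7039 0.5179]
g [307.5233 169.314 ] [302 166  13   8  86] [ 0.4873 -0.1515  0.109 ] [ 0.4874 -0.1519  0.1088]
r [299.3402 181.3505] [292 178  16   8  97] [ 0.4791 -0.0762  0.107 ] [ 0.4807 -0.0801  0.1049]
b [329.0542 162.7153] [319 154  22  17 295] [ 0.4533 -0.231   0.105 ] [ 0.4606 -0.2548  0.0945]
b [262.7031 170.0469] [260 163   7  15  64] [ 0.598  -0.0987  0.105 ] [ 0.5671 -0.0416  0.1343]
b [333.0185 181.7593] [329 176   9  13  54] [ 0.4035 -0.1176  0.105 ] [ 0.4456 -0.262   0.0324]
b [290.4767 194.3372] [285 190  12   9  86] [ 0.4715 -0.0047  0.105 ] [ 0.4722 -0.0061  0.1042]
b [285.1747 227.1283] [271 214  30  25 561] [0.4221 0.1307 0.105 ] [0.4264 0.1212 0.0981]
b [284.136  252.1493] [271 241  28  21 375] [0.3881 0.2077 0.105 ] [0.426  0.1238 0.0352]
```

Emit:
apply_moves(claw=[-1, -1, -1, -1, -1], travel=[[0.02, -0.015, 0], [0.06, -0.046, 0.003], [0.1, -0.078, 0.007], [0.14, -0.109, 0.01], [0.18, -0.14, 0.013]], turn=[[0, 0, 0], [0, 0, 0], [0, 0, 0], [0, 0, 0], [0, 0, 0]], newtons=20)

```text
t: 0.52
tcp_pos: [0.2733, -0.4558, 0.2203]
tool_rot: [0.991, 0.131, -0.0, -0.001]
force: [0.4, 0.1, 0.1]
finger_gap: 0.299
gripper_force: 0.0
```

Emit:
apply_moves(claw=[-1, -1, -1, -1, -1], travel=[[0.04, -0.031, 0.003], [0.08, -0.062, 0.006], [0.12, -0.093, 0.009], [0.16, -0.124, 0.012], [0.2, -0.155, 0.015]], turn=[[0, 0, 0], [0, 0, 0], [0, 0, 0], [0, 0, 0], [0, 0, 0]])

```text
t: 0.93
tcp_pos: [0.3956, -0.2943, 0.2086]
tool_rot: [0.991, 0.131, -0.0, -0.0]
force: [0.6, 0.1, 0.6]
finger_gap: 0.002
gripper_force: 0.0
```

Emit:
apply_moves(claw=[-1, -1, -1, -1, -1], travel=[[0.04, -0.031, 0.003], [0.08, -0.062, 0.005], [0.12, -0.093, 0.008], [0.15, -0.117, 0.01], [0.161, -0.126, 0.011]], turn=[[0, 0, 0], [0, 0, 0], [0, 0, 0], [0, 0, 0], [0, 0, 0]])

```text
t: 1.35
tcp_pos: [0.4945, -0.1617, 0.1997]
tool_rot: [0.991, 0.133, 0.0, -0.001]
force: [0.1, 0.4, 0.2]
finger_gap: -0.001
gripper_force: 0.0
```

```bash
python3 - <<'E'
from station import manip
from h import *
np.set_printoptions(precision=4,suppress=True)
d=manip.snapshot("wrist");s=manip.sense();print(s['t'],s['tcp_pos'],s['tool_rot'],s['force'],s['finger_gap'],s['q'])
cv2.imwrite('pics/w1.png',d['pixels'][:,:,::-1])
print('cam',-d['R'].T@d['t'])
for q,st in blobs(d,(45,80,40),(85,255,255),(0,0,512,384),100): print(q,st,onz(d,*q,.109),pt(d,*q))
E
```

```text
1.4 [ 0.4945 -0.1617  0.1996] [ 0.991   0.1337  0.0001 -0.0008] [0.3645 0.2902 0.3136] -0.0015401376216443317 [-0.5318  0.4311  1.7272  0.0016  0.984   0.7699]
cam [ 0.5573 -0.1448  0.3431]
[261.8082 199.9629] [ 242  180   41   41 1319] [ 0.4928 -0.1652  0.109 ] [ 0.4931 -0.1651  0.1101]
```

View pics/w1.png

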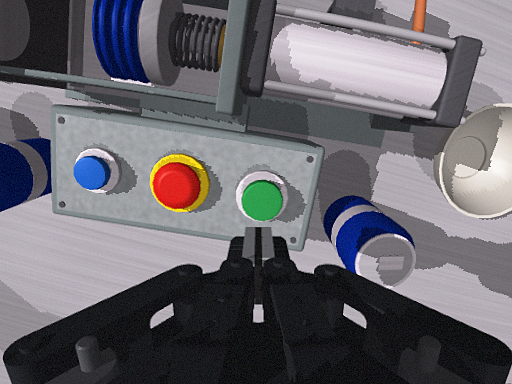

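The wrist view shows green at (262,200), which puts the button at (0.493, -0.1655, 0.110), agreeing with the top view. Red is at (178,184), and a can is at (385,260), off to the side. The shut fingers end at the green button. I'll descend to just above the button.

Emit:
apply_moves(claw=[-1, -1, -1, -1, -1], travel=[[-0.003, 0.004, 0.02], [-0.003, 0.004, 0.05], [-0.003, 0.004, 0.08], [-0.003, 0.004, 0.095], [-0.003, 0.004, 0.1]], turn=[[0, 0, 0], [0, 0, 0], [0, 0, 0], [0, 0, 0], [0, 0, 0]])

```text
t: 1.82
tcp_pos: [0.4893, -0.1695, 0.1179]
tool_rot: [0.991, 0.131, -0.002, -0.001]
force: [-0.5, -0.4, -0.1]
finger_gap: -0.003
gripper_force: 0.0
```

```bash
python3 - <<'E'
from station import manip
from h import *
d=manip.snapshot("wrist");s=manip.sense();print(s['t'],s['tcp_pos'],s['force'])
cv2.imwrite('pics/w2.png',d['pixels'][:,:,::-1])
E
```

```text
1.8667 [ 0.48975316 -0.16962242  0.11828909] [ 0.40516767 -0.29071934 -0.69955027]
```

View pics/w2.png

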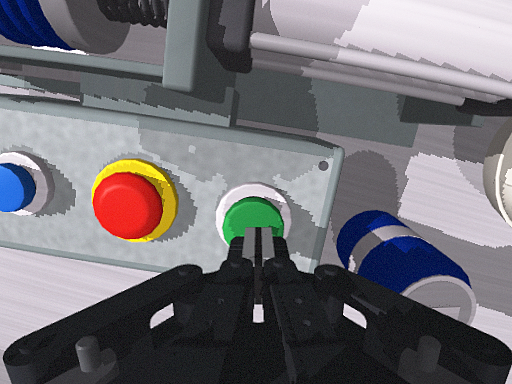

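The fingertips sit over the near part of the green face at (250,232), about 5 mm off centre. I'll correct that and then descend slowly.

Emit:
apply_moves(claw=[-1, -1, -1, -1, -1], travel=[[0.003, -0.002, 0], [0.005, -0.004, 0.001], [0.005, -0.004, 0.003], [0.005, -0.004, 0.006], [0.005, -0.004, 0.009]], turn=[[0, 0, 0], [0, 0, 0], [0, 0, 0], [0, 0, 0], [0, 0, 0]])

```text
t: 2.28
tcp_pos: [0.495, -0.1651, 0.1135]
tool_rot: [0.991, 0.132, 0.001, 0.001]
force: [0.2, -0.8, 0.9]
finger_gap: -0.004
gripper_force: 0.0
```

Emit:
apply_moves(claw=[-1, -1, -1, -1, -1], travel=[[0, 0, 0.003], [0, 0, 0.006], [0, 0, 0.009], [0, 0, 0.0115], [0, 0, 0.014]], turn=[[0, 0, 0], [0, 0, 0], [0, 0, 0], [0, 0, 0], [0, 0, 0]])

```text
t: 2.7
tcp_pos: [0.4947, -0.165, 0.1017]
tool_rot: [0.991, 0.132, 0.0, 0.0]
force: [-0.4, 0.7, 3.0]
finger_gap: -0.0
gripper_force: 1.7
```

```bash
python3 - <<'E'
from station import manip
s=manip.sense();print(s['t'],s['tcp_pos'],s['force'])
E
```

```text
2.7 [ 0.49470839 -0.16496191  0.1017119 ] [-0.41321547  0.73955581  3.03586107]
```

Emit:
apply_moves(claw=[-1, -1, -1, -1, -1], travel=[[0, 0, 0.002], [0, 0, 0.004], [0, 0, 0.0055], [0, 0, 0.0055], [0, 0, 0.0055]], turn=[[0, 0, 0], [0, 0, 0], [0, 0, 0], [0, 0, 0], [0, 0, 0]])

```text
t: 3.12
tcp_pos: [0.4947, -0.165, 0.0974]
tool_rot: [0.991, 0.131, 0.0, 0.0]
force: [-0.8, 0.6, 3.7]
finger_gap: -0.003
gripper_force: 1.9
```

Emit:
apply_moves(claw=[-1, -1, -1], travel=[[0, 0, 0.001], [0, 0, 0.0015], [0, 0, 0.0015]], turn=[[0, 0, 0], [0, 0, 0], [0, 0, 0]])

```text
t: 3.37
tcp_pos: [0.4947, -0.165, 0.097]
tool_rot: [0.991, 0.132, 0.0, 0.0]
force: [-1.1, 1.3, 9.6]
finger_gap: 0.0
gripper_force: 4.7
```

```bash
python3 - <<'E'
from station import manip
from h import *
d=manip.snapshot("top");e=manip.snapshot("side");w=manip.snapshot("wrist");s=manip.sense();print(s['t'],s['tcp_pos'],s['force'])
z=lambda a:cv2.resize(a,None,fx=2.4,fy=2.4,interpolation=cv2.INTER_CUBIC)
a=z(d['pixels'][130:250,225:390]);b=z(e['pixels'][130:250,200:365])
c=np.vstack([np.hstack([a,b]),cv2.resize(w['pixels'],(792,594))[:290]])
cv2.imwrite('pics/p3.png',c[:,:,::-1])
E
```

```text
3.5167 [ 0.49469975 -0.16499889  0.09697246] [-0.93604794  0.99851949  8.8642764 ]
```

View pics/p3.png

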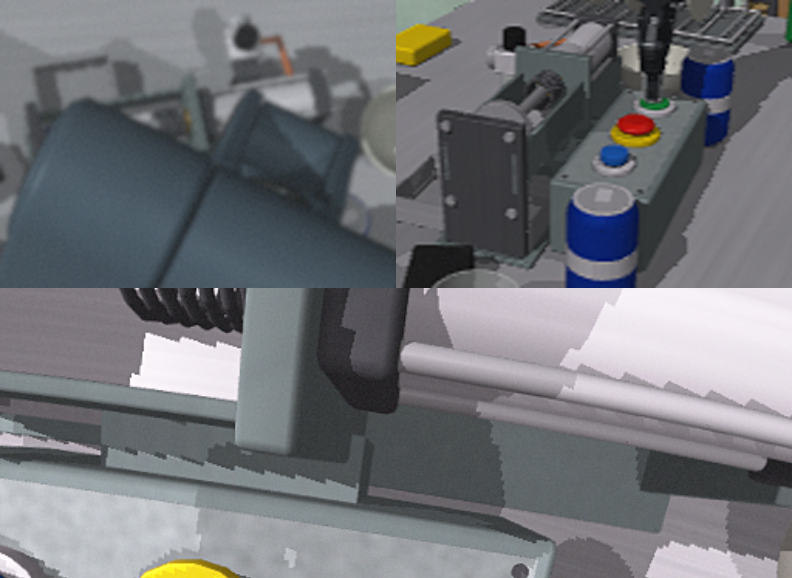

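The button is fully down with about 9 N on it. The side view (540,95) shows the plunger out and no blue can left in the chamber. I'll hold it down a bit longer so the can settles, then check the tray.

Emit:
apply_moves(claw=[-1, -1, -1, -1, -1], travel=[[0, 0, 0], [0, 0, 0], [0, 0, 0], [0, 0, 0], [0, 0, 0]], turn=[[0, 0, 0], [0, 0, 0], [0, 0, 0], [0, 0, 0], [0, 0, 0]])

```text
t: 3.93
tcp_pos: [0.4947, -0.165, 0.097]
tool_rot: [0.991, 0.132, 0.0, 0.0]
force: [-1.6, 1.5, 9.1]
finger_gap: -0.001
gripper_force: 4.7
```

Emit:
apply_moves(claw=[-1, -1, -1, -1, -1], travel=[[0, 0, 0], [0, 0, 0], [0, 0, 0], [0, 0, 0], [0, 0, 0]], turn=[[0, 0, 0], [0, 0, 0], [0, 0, 0], [0, 0, 0], [0, 0, 0]])

```text
t: 4.35
tcp_pos: [0.4947, -0.165, 0.097]
tool_rot: [0.991, 0.132, 0.0, 0.0]
force: [-0.6, 1.1, 10.3]
finger_gap: -0.0
gripper_force: 4.7
```

```bash
python3 - <<'E'
from station import manip
from h import *
e=manip.snapshot("side");d=manip.snapshot("top");s=manip.sense();print(s['t'],s['tcp_pos'],s['force'])
z=lambda a:cv2.resize(a,None,fx=2.4,fy=2.4,interpolation=cv2.INTER_CUBIC)
c=np.hstack([z(d['pixels'][130:250,225:390]),z(e['pixels'][130:250,180:345])])
cv2.imwrite('pics/p4.png',c[:,:,::-1])
E
```

```text
4.45 [ 0.49471723 -0.1649828   0.09698992] [-1.3359883   1.05856521  9.34123125]
```

View pics/p4.png

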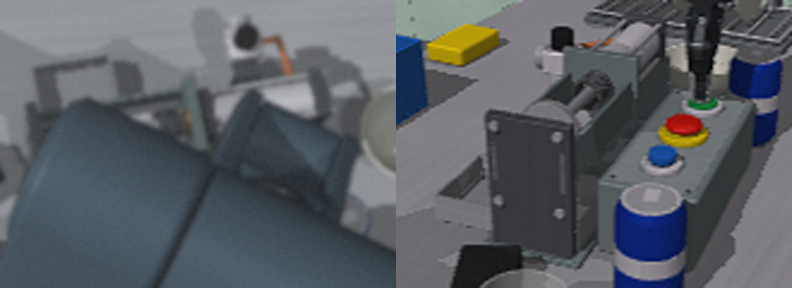

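No blue remains above the anvil at (540,110); only the plunger disc is there, so the can has dropped. I'll release slowly, straight up.

Emit:
apply_moves(claw=[-1, -1, -1, -1, -1], travel=[[0, 0, -0.003], [0, 0, -0.006], [0, 0, -0.009], [0, 0, -0.012], [0, 0, -0.015]], turn=[[0, 0, 0], [0, 0, 0], [0, 0, 0], [0, 0, 0], [0, 0, 0]])

```text
t: 4.87
tcp_pos: [0.4946, -0.1649, 0.1081]
tool_rot: [0.991, 0.132, -0.0, -0.0]
force: [0.6, 0.1, 0.9]
finger_gap: 0.004
gripper_force: 0.5
```

Emit:
apply_moves(claw=[-1, -1, -1, -1, -1], travel=[[0, 0, -0.003], [0, 0, -0.008], [0, 0, -0.02], [0, 0, -0.04], [0, 0, -0.07]], turn=[[0, 0, 0], [0, 0, 0], [0, 0, 0], [0, 0, 0], [0, 0, 0]])

```text
t: 5.28
tcp_pos: [0.493, -0.1642, 0.1635]
tool_rot: [0.991, 0.131, -0.002, -0.002]
force: [0.1, -0.5, 0.0]
finger_gap: 0.001
gripper_force: 0.0
```

Emit:
apply_moves(claw=[-1, -1, -1, -1, -1], travel=[[0, 0, -0.04], [0, 0, -0.08], [-0.04, 0.03, -0.1], [-0.08, 0.06, -0.1], [-0.12, 0.09, -0.1]], turn=[[0, 0, 0], [0, 0, 0], [0, 0, 0], [0, 0, 0], [0, 0, 0]])

```text
t: 5.7
tcp_pos: [0.4206, -0.2604, 0.2465]
tool_rot: [0.991, 0.133, 0.001, 0.002]
force: [-0.4, -0.7, -0.8]
finger_gap: 0.004
gripper_force: 0.0
```

Emit:
apply_moves(claw=[-1, -1, -1, -1, -1], travel=[[-0.04, 0.03, 0], [-0.08, 0.06, 0], [-0.12, 0.09, 0], [-0.15, 0.11, 0], [-0.16, 0.12, 0]], turn=[[0, 0, 0], [0, 0, 0], [0, 0, 0], [0, 0, 0], [0, 0, 0]])

```text
t: 6.12
tcp_pos: [0.3194, -0.3884, 0.2447]
tool_rot: [0.992, 0.13, -0.0, 0.001]
force: [0.1, -0.1, -0.5]
finger_gap: -0.002
gripper_force: 0.0
```

```bash
python3 - <<'E'
from station import manip
from h import *
e=manip.snapshot("side");d=manip.snapshot("top");s=manip.sense();print(s['t'],s['tcp_pos'],s['force'])
z=lambda a:cv2.resize(a,None,fx=2.4,fy=2.4,interpolation=cv2.INTER_CUBIC)
c=np.hstack([z(d['pixels'][130:260,225:390]),z(e['pixels'][130:260,180:345])])
cv2.imwrite('pics/p5.png',c[:,:,::-1])
E
```

```text
6.2167 [ 0.32116113 -0.38705302  0.24449707] [ 1.33047835 -0.1478433  -0.39057451]
```

View pics/p5.png

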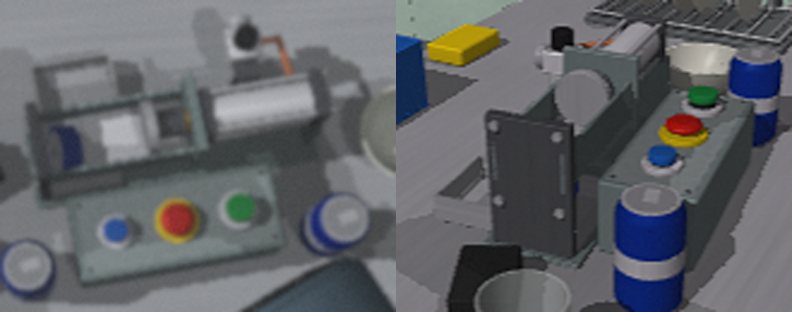

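The button is up and the plunger is back. In the top view the can shows at (65,147), in the slot. I'll check its height and that the plunger is fully back.

```bash
python3 - <<'E'
from station import manip
from h import *
import pickle
np.set_printoptions(precision=3,suppress=True)
o=pickle.load(open('top.pkl','rb'));d=manip.snapshot("top");so=pickle.load(open('side.pkl','rb'));e=manip.snapshot("side")
for q,st in blobs(d,(100,120,40),(130,255,255),(235,150,300,215),5): print(q,st,pt(d,*q))
for n,a in(('old',o),('new',d)):
  q,_=blobs(a,(45,80,40),(85,255,255),(220,150,400,260))[0];print(n,'green',q,pt(a,*q))
# plunger region difference near flange
for n,a in(('o',o),('n',d)):
  print(n,[a['pixels'][182,x].mean().round() for x in range(270,306)])
z=lambda a:cv2.resize(a['pixels'][145:225,225:325],None,fx=4,fy=4,interpolation=cv2.INTER_CUBIC)
cv2.imwrite('pics/p6.png',np.hstack([z(o),z(d)])[:,:,::-1]);print(manip.sense()['t'])
E
```

```text
[254.333 193.194] [252 187   6  12  36] [0.576 0.031 0.092]
old green [324.99  216.216] [ 0.492 -0.164  0.109]
new green [324.904 216.125] [ 0.491 -0.163  0.115]
o [np.float64(156.0), np.float64(148.0), np.float64(145.0), np.float64(135.0), np.float64(124.0), np.float64(103.0), np.float64(80.0), np.float64(68.0), np.float64(65.0), np.float64(65.0), np.float64(68.0), np.float64(64.0), np.float64(66.0), np.float64(72.0), np.float64(79.0), np.float64(103.0), np.float64(128.0), np.float64(143.0), np.float64(144.0), np.float64(132.0), np.float64(108.0), np.float64(77.0), np.float64(57.0), np.float64(54.0), np.float64(59.0), np.float64(62.0), np.float64(63.0), np.float64(64.0), np.float64(64.0), np.float64(61.0), np.float64(64.0), np.float64(64.0), np.float64(66.0), np.float64(66.0), np.float64(76.0), np.float64(87.0)]
n [np.float64(182.0), np.float64(184.0), np.float64(183.0), np.float64(181.0), np.float64(182.0), np.float64(181.0), np.float64(181.0), np.float64(181.0), np.float64(179.0), np.float64(178.0), np.float64(166.0), np.float64(158.0), np.float64(152.0), np.float64(139.0), np.float64(124.0), np.float64(122.0), np.float64(139.0), np.float64(147.0), np.float64(147.0), np.float64(138.0), np.float64(115.0), np.float64(80.0), np.float64(64.0), np.float64(61.0), np.float64(61.0), np.float64(69.0), np.float64(71.0), np.float64(75.0), np.float64(74.0), np.float64(73.0), np.float64(72.0), np.float64(76.0), np.float64(75.0), np.float64(74.0), np.float64(81.0), np.float64(99.0)]
6.3167
```

View pics/p6.png

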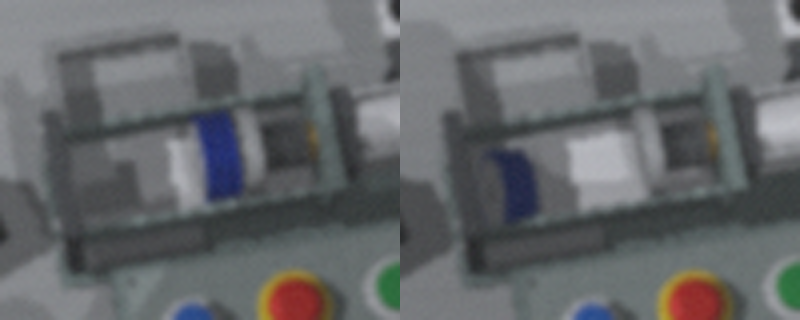

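```bash
python3 - <<'E'
from station import manip
from h import *
np.set_printoptions(precision=3,suppress=True)
Z=[]
for i in range(3):
  d=manip.snapshot("top")
  h=cv2.cvtColor(d['pixels'],cv2.COLOR_RGB2HSV);m=cv2.inRange(h,(100,120,40),(130,255,255))
  P=np.array([pt(d,x,y) for y in range(185,201) for x in range(249,261) if m[y,x]])
  F=np.array([pt(d,x,y) for y in range(212,220) for x in range(322,329)])
  print(np.median(P,0),np.percentile(P[:,2],[5,95]),'green',np.median(F[:,2]))
g=np.array([.493,-.1655]);yv=np.array([-.105,.9945]);xv=np.array([.9945,.105])
o=g+.1125*xv+.075*yv;c=np.median(P,0)[:2]-o;print('crusher xy',c@xv,c@yv,manip.sense()['t'])
E
```

```text
[0.577 0.031 0.093] [0.086 0.101] green 0.11036447050940679
[0.58  0.03  0.093] [0.086 0.099] green 0.11063656682933509
[0.576 0.029 0.093] [0.087 0.1  ] green 0.1100194966007435
crusher xy -0.009192949157072933 0.1098500802015706 6.4667
```

The can's top reads about 0.093 m, but a can on the tray floor should be at most about 0.08 m. I want a closer wrist look into the slot before handing in, and there is plenty of time.

```bash
python3 - <<'E'
from station import manip
from h import *
np.set_printoptions(precision=3,suppress=True)
d=manip.snapshot("top")
g=np.array([.493,-.1655]);yv=np.array([-.105,.9945]);xv=np.array([.9945,.105]);o=g+.1125*xv+.075*yv
print('crusher origin',o,'slot mid',o+.118*yv)
for y in range(180,204,2):
  r=[]
  for x in range(244,272,2):
    p=pt(d,x,y);r.append('%4d'%round(p[2]*1000)+('b' if d['pixels'][y,x,2]>d['pixels'][y,x,0]*1.6 else ' '))
  print(y,*r)
print([ (x,(pt(d,x,192)[:2]-o)@yv) for x in (248,256,264)])
s=manip.sense();print(s['tcp_pos'],s['tool_rot'],s['t'],s['q'])
E
```

```text
crusher origin [ 0.597 -0.079] slot mid [0.585 0.038]
180   92    93    85    17    12    14     9    88    86    89    89    86    84    94 
182   11    13    71    83    82    76    10    88    88    85    89    91    84    87 
184    3    68    81    88b   80b   89b   91    12    95    88    83    87    85    87 
186    6    73    87   103    95b   95b   90b   83    89    88    89    88    88    86 
188   20    68    79    98    97b   93b   93b   93    83    84    87    87    86    83 
190   41    56    85    92   102b   92b  100b   91    84    89    86    83    86    87 
192  150    53    76    90    96b   92b   98b   90    87    86    92    89    83    85 
194  144    56    77    90    98b   90b   94b   93    82    87    92    86    84    89 
196  155    55    70    90    89b   87b   94b   92b    9    80    88    91    86    91 
198  160    50    68    84    90b   90b   90b   84    10    89   132   130   130   124 
200  159    45    66    85    86   129   123   130   125   127   125   118   111   111 
202  157   129   129   128   122   121   116   113   110    99    95    94     8     7 
[(248, np.float64(0.1283268024219713)), (256, np.float64(0.10611169436637957)), (264, np.float64(0.0829555224701696))]
[ 0.323 -0.384  0.244] [ 0.991  0.133  0.    -0.   ] 6.5167 [-1.095  0.346  1.721  0.     1.076  0.21 ]
```

Emit:
apply_moves(claw=[-1, -1, -1, -1, -1], travel=[[0.02, -0.022, 0], [0.053, -0.059, 0], [0.086, -0.096, 0], [0.119, -0.133, 0], [0.152, -0.17, 0]], turn=[[0, 0, 0], [0, 0, 0], [0, 0, 0], [0, 0, 0], [0, 0, 0]])

```text
t: 6.93
tcp_pos: [0.4048, -0.2199, 0.2442]
tool_rot: [0.991, 0.132, 0.0, -0.0]
force: [0.5, 0.8, 0.7]
finger_gap: -0.001
gripper_force: 0.0
```

Emit:
apply_moves(claw=[-1, -1, -1, -1, -1], travel=[[0.033, -0.037, 0], [0.066, -0.074, 0], [0.1, -0.11, 0], [0.133, -0.148, 0], [0.165, -0.184, 0]], turn=[[0, 0, 0], [0, 0, 0], [0, 0, 0], [0, 0, 0], [0, 0, 0]])

```text
t: 7.35
tcp_pos: [0.4935, -0.0426, 0.2443]
tool_rot: [0.991, 0.133, 0.0, -0.0]
force: [0.9, -1.3, -0.1]
finger_gap: 0.002
gripper_force: 0.0
```

Emit:
apply_moves(claw=[-1, -1, -1, -1], travel=[[0.033, -0.037, 0], [0.055, -0.06, 0], [0.06, -0.066, 0], [0.06, -0.066, 0]], turn=[[0, 0, 0], [0, 0, 0], [0, 0, 0], [0, 0, 0]])

```text
t: 7.68
tcp_pos: [0.5258, 0.0202, 0.244]
tool_rot: [0.991, 0.134, -0.0, -0.0]
force: [-0.2, -0.7, -0.2]
finger_gap: 0.001
gripper_force: 0.0
```

```bash
python3 - <<'E'
from station import manip
from h import *
np.set_printoptions(precision=3,suppress=True)
d=manip.snapshot("wrist");s=manip.sense();print(s['t'],s['tcp_pos'],s['tool_rot'],s['force'])
cv2.imwrite('pics/w7.png',d['pixels'][:,:,::-1])
yv=np.array([-.105,.9945]);xv=np.array([.9945,.105]);o=np.array([.597,-.079])
H={}
for y in range(0,384,3):
  for x in range(0,512,3):
    if d['depth'][y,x]>0:
      p=pt(d,x,y);c=p[:2]-o;a,b=c@xv*1e3,c@yv*1e3
      if abs(a)<45 and 80<b<150: H.setdefault((round(b/6)*6,round(a/15)*15),[]).append(p[2]*1e3)
for b in range(78,151,6): print(b,[ '%d:%.0f'%(a,np.median(H[b,a])) for a in range(-45,46,15) if (b,a) in H])
E
```

```text
7.7333 [0.525 0.019 0.244] [ 0.991  0.133 -0.     0.   ] [ 0.388 -0.706 -0.307]
78 ['-45:302', '-30:85', '-15:86', '0:86', '15:86', '30:98', '45:127']
84 ['-45:298', '-30:86', '-15:86', '0:86', '15:86', '30:91', '45:126']
90 ['-45:340', '-30:87', '-15:86', '0:85', '15:86', '30:86', '45:9']
96 ['-45:333', '-30:92', '-15:85', '0:89', '15:84', '30:92', '45:125']
102 ['-45:332', '-30:85', '-15:88', '0:91', '15:86', '30:117']
108 ['-45:13', '-30:91', '-15:92', '0:94', '15:91', '30:105', '45:8']
114 ['-45:332', '-30:90', '-15:94', '0:98', '15:89', '30:121', '45:10']
120 ['-45:342', '-30:87', '-15:93', '0:97', '15:90', '30:92']
126 ['-45:343', '-30:84', '-15:84', '0:83', '15:82', '30:107', '45:10']
132 ['-45:128', '-30:95', '-15:66', '0:65', '15:66', '30:119', '45:9']
138 ['-45:37', '-30:108', '-15:113', '0:113', '15:116', '30:104', '45:69']
144 ['-45:153', '-30:144', '-15:154', '0:155', '15:155', '30:154', '45:155']
150 ['-45:156', '-30:156', '-15:156', '0:156', '15:156', '30:155', '45:155']
```

View pics/w7.png

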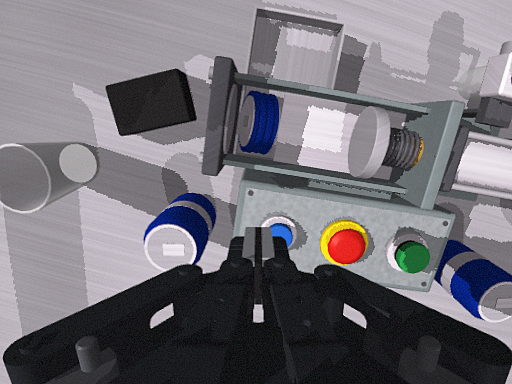

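The wrist view shows the can tilted in the slot at (260,122), its upper rim caught on the end of the chamber floor (0.085 to 0.097 m), so it is not in the tray. The plunger is back at (370,142). I'll press the green button again to push it through.

Emit:
apply_moves(claw=[-1, -1, -1, -1, -1], travel=[[-0.015, 0.033, 0], [-0.037, 0.08, 0], [-0.06, 0.128, 0], [-0.08, 0.175, 0], [-0.0975, 0.212, 0]], turn=[[0, 0, 0], [0, 0, 0], [0, 0, 0], [0, 0, 0], [0, 0, 0]])

```text
t: 8.15
tcp_pos: [0.4928, -0.1704, 0.2443]
tool_rot: [0.991, 0.13, -0.0, 0.001]
force: [0.3, -0.2, -0.0]
finger_gap: -0.001
gripper_force: 0.0
```

Emit:
apply_moves(claw=[-1, -1, -1, -1, -1], travel=[[0, 0, 0.02], [0, 0, 0.06], [0, 0, 0.1], [0, 0, 0.14], [0, 0, 0.158]], turn=[[0, 0, 0], [0, 0, 0], [0, 0, 0], [0, 0, 0], [0, 0, 0]])

```text
t: 8.57
tcp_pos: [0.4911, -0.1669, 0.1146]
tool_rot: [0.991, 0.13, -0.003, -0.002]
force: [-0.4, 0.7, 0.5]
finger_gap: 0.001
gripper_force: 0.0
```

```bash
python3 - <<'E'
from station import manip
s=manip.sense();print(s['t'],s['tcp_pos'],s['tool_rot'],s['force'])
E
```

```text
8.5667 [ 0.4910851  -0.16693931  0.1146102 ] [ 0.99148243  0.13019967 -0.00270074 -0.00182602] [-0.4078412   0.72346465  0.46878365]
```

Emit:
apply_moves(claw=[-1, -1, -1, -1, -1], travel=[[0, 0, 0.002], [0, 0, 0.005], [0, 0, 0.0085], [0, 0, 0.012], [0, 0, 0.0155]], turn=[[0, 0, 0], [0, 0, 0], [0, 0, 0], [0, 0, 0], [0, 0, 0]])

```text
t: 8.98
tcp_pos: [0.4954, -0.1674, 0.1066]
tool_rot: [0.991, 0.132, 0.001, 0.001]
force: [-0.0, -0.0, 3.1]
finger_gap: -0.001
gripper_force: 1.1
```

Emit:
apply_moves(claw=[-1, -1, -1, -1, -1], travel=[[0, 0, 0.0035], [0, 0, 0.007], [0, 0, 0.01], [0, 0, 0.0115], [0, 0, 0.0125]], turn=[[0, 0, 0], [0, 0, 0], [0, 0, 0], [0, 0, 0], [0, 0, 0]])

```text
t: 9.4
tcp_pos: [0.4955, -0.1674, 0.0968]
tool_rot: [0.991, 0.132, 0.001, 0.001]
force: [-2.5, -0.3, 18.6]
finger_gap: 0.002
gripper_force: 9.4
```

Emit:
apply_moves(claw=[-1, -1, -1, -1, -1], travel=[[0, 0, -0.001], [0, 0, -0.001], [0, 0, -0.001], [0, 0, -0.001], [0, 0, -0.001]], turn=[[0, 0, 0], [0, 0, 0], [0, 0, 0], [0, 0, 0], [0, 0, 0]])

```text
t: 9.82
tcp_pos: [0.4955, -0.1673, 0.097]
tool_rot: [0.991, 0.132, 0.001, 0.001]
force: [-0.5, -1.6, 7.6]
finger_gap: 0.0
gripper_force: 3.8
```

```bash
cat > slot.py <<'E'
from station import manip
from h import *
def slot(cam,step=1):
  d=manip.snapshot(cam);yv=np.array([-.105,.9945]);xv=np.array([.9945,.105]);o=np.array([.597,-.079]);H={};B=[]
  hs=cv2.cvtColor(d['pixels'],cv2.COLOR_RGB2HSV)
  for y in range(0,384,step):
   for x in range(0,512,step):
    if d['depth'][y,x]>0:
      p=pt(d,x,y);c=p[:2]-o;a,b=c@xv*1e3,c@yv*1e3
      if abs(a)<45 and -20<b<150 and p[2]<.17:
        H.setdefault((round(b/8)*8,round(a/20)*20),[]).append(p[2]*1e3)
        if 100<hs[y,x,0]<130 and hs[y,x,1]>120: B.append([a,b,p[2]*1e3])
  for b in range(-16,151,8): print(b,['%d:%.0f'%(a,np.median(H[b,a])) for a in range(-40,41,20) if (b,a) in H])
  if B: print('blue n,med,min,max',len(B),np.median(B,0).round(),np.percentile(B,5,axis=0).round(),np.percentile(B,95,axis=0).round())
  s=manip.sense();print(s['t'],s['tcp_pos'],s['force'])
E
python3 -c "
from slot import *
slot('side');slot('top')"
```

```text
-16 ['-40:97', '-20:125', '0:85', '20:85', '40:113']
-8 ['-40:109', '-20:124', '0:120', '20:86', '40:114']
0 ['-40:91', '-20:125', '0:120', '20:115', '40:117']
8 ['-40:102', '-20:120', '0:121', '20:119', '40:122']
16 ['-40:103', '0:121', '40:117']
24 ['-40:97', '0:124', '40:121']
32 ['-40:103', '0:124', '40:124']
40 ['-40:100', '-20:22', '0:23', '40:125']
48 ['-40:82', '-20:9', '0:123', '40:126']
56 ['-40:102', '-20:8', '0:122', '40:126']
64 ['-40:109', '-20:8']
72 ['-40:108', '-20:8']
80 ['-40:106', '-20:9']
88 ['-40:101', '-20:9', '40:126']
96 ['-40:99', '-20:145', '0:150', '20:146', '40:126']
104 ['-40:106', '-20:140', '0:144', '20:141']
112 ['-40:104', '-20:142', '0:143', '20:140']
120 ['-40:101']
128 ['-40:97']
136 ['-40:32']
144 ['-40:154', '-20:154', '0:154', '20:154', '40:153']
9.8667 [ 0.49545258 -0.16727625  0.0970222 ] [-0.92030209 -2.47941769  8.1821215 ]
-16 ['-20:128', '0:135', '20:117', '40:110']
-8 ['-20:136', '0:137', '20:115', '40:109']
0 ['0:136', '20:87', '40:103']
8 ['0:130', '20:89', '40:114']
16 ['0:127', '20:88', '40:106']
24 ['20:88', '40:113']
32 ['20:91', '40:112']
40 ['40:114']
48 ['40:120']
56 ['40:130']
64 ['40:133']
72 []
80 []
88 []
96 []
104 []
112 ['40:128']
120 ['40:119']
128 ['20:92', '40:111']
136 ['20:89', '40:111']
144 ['0:156', '20:156', '40:154']
9.9167 [ 0.49544417 -0.16729238  0.09701059] [-1.50321032 -2.59702895  8.16727734]
```

The depth shows the plunger face at about y = 112 mm, pinching the can against the anvil with its top still at about 0.09 m. Easing the button up very slowly should let the can slide down between the two.

Emit:
apply_moves(claw=[-1, -1, -1, -1, -1], travel=[[0, 0, -0.0008], [0, 0, -0.0012], [0, 0, -0.0015], [0, 0, -0.0018], [0, 0, -0.002]], turn=[[0, 0, 0], [0, 0, 0], [0, 0, 0], [0, 0, 0], [0, 0, 0]])

```text
t: 10.33
tcp_pos: [0.4952, -0.1669, 0.0978]
tool_rot: [0.991, 0.131, 0.001, 0.0]
force: [1.9, -1.3, 3.8]
finger_gap: -0.004
gripper_force: 1.8
```

Emit:
apply_moves(claw=[-1, -1, -1, -1, -1], travel=[[0, 0, -0.0003], [0, 0, -0.0006], [0, 0, -0.0009], [0, 0, -0.0012], [0, 0, -0.0012]], turn=[[0, 0, 0], [0, 0, 0], [0, 0, 0], [0, 0, 0], [0, 0, 0]])

```text
t: 10.75
tcp_pos: [0.4948, -0.1665, 0.0987]
tool_rot: [0.991, 0.131, 0.0, 0.0]
force: [1.4, -1.5, 4.4]
finger_gap: -0.002
gripper_force: 1.9
```

```bash
python3 -c "
from slot import *
slot('side');slot('top')" | grep -E '^(8|9|1[0-4])|blue'
```

```text
8 ['-40:97', '-20:120', '0:124', '20:122', '40:121']
80 ['-40:105', '-20:10', '0:149', '40:127']
88 ['-40:103', '-20:141', '0:151', '20:148', '40:126']
96 ['-40:101', '-20:136', '0:141', '20:136', '40:127']
104 ['-40:100']
112 ['-40:95']
120 ['-40:104']
128 ['-40:99']
136 ['-40:36']
144 ['-40:154', '-20:154', '0:154', '20:154', '40:154']
blue n,med,min,max 3 [-32. 108.  64.] [-33. 108.  60.] [-32. 109.  65.]
10.8 [ 0.49482299 -0.16653315  0.09871872] [ 2.43884011 -1.11075664  3.98974422]
8 ['0:128', '20:92', '40:111']
80 []
88 []
96 []
104 []
112 ['40:128']
120 ['40:117']
128 ['40:116']
136 ['20:70', '40:104']
144 ['0:157', '20:156', '40:155']
10.85 [ 0.49482613 -0.16653471  0.09873538] [ 1.53829056 -0.63071095  3.74674634]
```

Emit:
apply_moves(claw=[-1, -1, -1, -1, -1], travel=[[0, 0, -0.001], [0, 0, -0.002], [0, 0, -0.003], [0, 0, -0.005], [0, 0, -0.007]], turn=[[0, 0, 0], [0, 0, 0], [0, 0, 0], [0, 0, 0], [0, 0, 0]])

```text
t: 11.27
tcp_pos: [0.494, -0.1662, 0.1041]
tool_rot: [0.991, 0.131, -0.001, -0.001]
force: [1.2, -0.4, 1.1]
finger_gap: 0.004
gripper_force: 1.0
```

```bash
python3 -c "
from slot import *
slot('side');slot('top')" | grep -E '^(8|9|1[0-4])|blue'
```

```text
8 ['-40:99', '-20:122', '0:134', '20:132', '40:127']
80 ['-40:107', '-20:8', '40:125']
88 ['-40:95', '-20:8', '40:125']
96 ['-40:101', '40:127']
104 ['-40:97']
112 ['-40:91']
120 ['-40:109']
128 ['-40:100']
136 ['-40:34']
144 ['-40:155', '-20:154', '0:154', '20:154', '40:154']
blue n,med,min,max 4 [-32. 108.  62.] [-33. 107.  57.] [-32. 110.  65.]
11.3167 [ 0.49400629 -0.16618853  0.10442767] [-0.12526821 -0.64512396  2.07954257]
8 ['-20:133', '0:126', '20:91', '40:117']
80 ['40:129']
88 []
96 ['40:125']
104 ['40:130']
112 ['40:131']
120 ['40:117']
128 ['40:111']
136 ['20:50', '40:105']
144 ['0:156', '20:156', '40:155']
11.3667 [ 0.49399422 -0.16618445  0.10428546] [ 1.54729485 -0.49075634  1.99445689]
```

```bash
python3 - <<'E'
import pickle
from h import *
yv=np.array([-.105,.9945]);xv=np.array([.9945,.105]);o=np.array([.597,-.079])
for f in('top','side'):
  d=pickle.load(open(f+'.pkl','rb'));H={}
  for y in range(120,270):
   for x in range(180,400):
    if d['depth'][y,x]>0:
      p=pt(d,x,y);c=p[:2]-o;a,b=c@xv*1e3,c@yv*1e3
      if -60<a<160 and 10<b<180: H.setdefault((round(b/10)*10,round(a/15)*15),[]).append(p[2]*1e3)
  print(f,'cols',list(range(-60,151,15)))
  for b in range(20,181,10): print(b,*['%4d'%np.median(H[b,a]) if (b,a) in H else '   .' for a in range(-60,151,15)])
E
```

```text
top cols [-60, -45, -30, -15, 0, 15, 30, 45, 60, 75, 90, 105, 120, 135, 150]
20   67   70  130  145  151  148  125  127    .    1    1    0    2    1    2
30   68   71  129  145  149  147  128  128    .    1    2    2    2    1    0
40   68   71  131  146  150  145  130  131   37   20   17   14   27    0    2
50   66   68  122  141  140  139  113  127    .   11    9   11   20    2    0
60    .   88   11   87   86   85   90  129    .   11   11   10   17    2    3
70    .  102   12   85   85   87   90  127    .    9   10   11   15    3    1
80   78   39   11   88   86   86   93  127    .   10   10   12   17    1    3
90    .   99   13   87   85   84   91   13    .   11    8   12   12    2    3
100   78   91   11   10   12   11   83   12    .   11   12    9   22    4    0
110    .   97   11   11   11   10   52    9    .   12   11    9   16    1    2
120    .   64   11    8   11   10   14   13    .   10   10   11   15    2    1
130    4   38   14   11    9   10   84   10    7   10   10    9   15    3    3
140    3   39   79  149  149   91  108   70   24   36   11   12    6    3    2
150 
[... 1024 characters left out ...]
 82  125    .    .    .    .  127    .    7    8    9   21    .    0
110    5   86  125    .    .    .    .    .    .    .    .    .   25    .    0
120    1   87  126    .    .    .    .    .    .    .    .    .   30    0    0
130    0   35    .    .    .    .    .    .   -1   -2    0   -1   34   -1    0
140    1   18    .  152    .  153    .    .   19   18   18   15   18    0    0
150    0   72  154  154  154  154  154  110    0    0    0    0    0    0    0
160    1   80   82   83   81   84   85   74    0    0    0    0    0    0    0
170    0    0    0    0    0    .    .    .    .    0    0    0    0    0    0
180   -1   -1   -1    0    0    .    .    .    .    0    0   -1    0    0    0
```

The first depth map puts the tray rim at y≈140, z≈0.037. So the can's lower front edge is caught on the tray rim, and its upper back edge leans on the floor end. I'll give it a brisker but still gentle (about 40 mm/s) press from half stroke, followed by a quick release.

Emit:
apply_moves(claw=[-1, -1, -1, -1, -1], travel=[[0, 0, 0.0042], [0, 0, 0.0084], [0, 0, 0.0095], [0, 0, 0.0095], [0, 0, -0.008]], turn=[[0, 0, 0], [0, 0, 0], [0, 0, 0], [0, 0, 0], [0, 0, 0]])

```text
t: 11.78
tcp_pos: [0.4924, -0.1654, 0.1086]
tool_rot: [0.991, 0.131, -0.003, -0.002]
force: [0.4, -0.5, -0.1]
finger_gap: -0.001
gripper_force: 0.0
```

Emit:
apply_moves(claw=[-1, -1], travel=[[0, 0, 0], [0, 0, 0]], turn=[[0, 0, 0], [0, 0, 0]])

```text
t: 11.95
tcp_pos: [0.4942, -0.1664, 0.1103]
tool_rot: [0.991, 0.132, -0.0, -0.0]
force: [0.6, 0.6, -0.6]
finger_gap: 0.004
gripper_force: 0.0
```

```bash
python3 -c "
from slot import *
slot('side');slot('top')" | grep -E '^(8|9|1[0-4])|blue'
```

```text
8 ['-40:101', '-20:142', '0:150', '20:83', '40:92']
80 ['-40:101', '-20:8', '40:125']
88 ['-40:101', '-20:8', '40:126']
96 ['-40:100', '40:127']
104 ['-40:98']
112 ['-40:99']
120 ['-40:102']
128 ['-40:102']
136 ['-40:30']
144 ['-40:155', '-20:154', '0:154', '20:154', '40:154']
blue n,med,min,max 6 [-33. 109.  60.] [-34.  60.  21.] [-11. 112.  66.]
12.0 [ 0.49395424 -0.16623395  0.10996131] [-0.85996009 -0.6228747   0.35746051]
8 ['-20:145', '0:139', '20:145', '40:125']
80 ['40:123']
88 ['40:129']
96 ['40:126']
104 ['40:126']
112 ['40:126']
120 ['40:118']
128 ['40:108']
136 ['20:57', '40:107']
144 ['0:155', '20:155', '40:155']
12.05 [ 0.49383752 -0.16618464  0.1097829 ] [0.54047015 0.41296886 0.29447345]
```

Emit:
apply_moves(claw=[-1, -1, -1, -1, -1], travel=[[0, 0, 0.004], [0, 0, 0.008], [0, 0, 0.012], [0, 0, 0.0155], [0, 0, 0.0165]], turn=[[0, 0, 0], [0, 0, 0], [0, 0, 0], [0, 0, 0], [0, 0, 0]])

```text
t: 12.47
tcp_pos: [0.4944, -0.1665, 0.097]
tool_rot: [0.991, 0.132, -0.0, -0.0]
force: [-1.3, 1.2, 9.7]
finger_gap: -0.0
gripper_force: 4.1
```

Emit:
apply_moves(claw=[-1, -1, -1, -1, -1], travel=[[0, 0, -0.005], [0, 0, 0.0005], [0, 0, -0.005], [0, 0, 0.0005], [0, 0, 0.0005]], turn=[[0, 0, 0], [0, 0, 0], [0, 0, 0], [0, 0, 0], [0, 0, 0]])

```text
t: 12.88
tcp_pos: [0.4944, -0.1664, 0.0973]
tool_rot: [0.991, 0.132, -0.0, -0.0]
force: [-1.4, 0.4, 3.5]
finger_gap: -0.001
gripper_force: 1.8
```

```bash
python3 -c "
from slot import *
slot('side');slot('top')" | grep -E '^(8|9|1[0-4])|blue'
```

```text
8 ['-40:101', '-20:120', '0:122', '20:122', '40:121']
80 ['-40:104', '-20:8']
88 ['-40:99', '-20:8', '40:126']
96 ['-40:100', '-20:139', '0:151', '20:148', '40:126']
104 ['-40:106', '-20:141', '0:144', '20:139']
112 ['-40:96', '-20:143', '0:147', '20:146']
120 ['-40:104']
128 ['-40:102']
136 ['-40:36']
144 ['-40:155', '-20:154', '0:154', '20:155', '40:154']
12.9333 [ 0.49441732 -0.16645012  0.09742239] [-0.3065236   0.89516496  4.6421304 ]
8 ['0:129', '20:89', '40:112']
80 []
88 []
96 []
104 []
112 ['40:126']
120 ['40:118']
128 ['20:84', '40:114']
136 ['20:76', '40:115']
144 ['0:155', '20:156', '40:156']
12.9833 [ 0.49443658 -0.16647214  0.0974602 ] [-0.72783516  0.41939843  3.1870903 ]
```

Emit:
apply_moves(claw=[-1, -1, -1, -1, -1], travel=[[0, 0, 0.001], [0, 0, -0.004], [0, 0, -0.008], [0, 0, -0.003], [0, 0, 0.001]], turn=[[0, 0, 0], [0, 0, 0], [0, 0, 0], [0, 0, 0], [0, 0, 0]])

```text
t: 13.4
tcp_pos: [0.4949, -0.1667, 0.0967]
tool_rot: [0.991, 0.132, 0.0, 0.0]
force: [-2.7, 1.0, 20.9]
finger_gap: -0.003
gripper_force: 11.9
```

Emit:
apply_moves(claw=[-1, -1, -1, -1, -1], travel=[[0, 0, -0.004], [0, 0, -0.008], [0, 0, -0.003], [0, 0, 0.0005], [0, 0, 0.0005]], turn=[[0, 0, 0], [0, 0, 0], [0, 0, 0], [0, 0, 0], [0, 0, 0]])

```text
t: 13.82
tcp_pos: [0.4951, -0.1669, 0.0969]
tool_rot: [0.991, 0.131, 0.001, 0.0]
force: [-1.0, 1.0, 12.0]
finger_gap: 0.002
gripper_force: 6.1
```

```bash
python3 -c "
from slot import *
slot('side');slot('top')" | grep -E '^(8|9|1[0-4])|blue'
```

```text
8 ['-40:99', '-20:118', '0:116', '20:122', '40:118']
80 ['-40:104', '-20:10']
88 ['-40:96', '-20:10']
96 ['-40:101', '-20:145', '0:150', '20:143', '40:127']
104 ['-40:103', '-20:142', '0:146', '20:142']
112 ['-40:101', '-20:142', '0:142', '20:139']
120 ['-40:105']
128 ['-40:100']
136 ['-40:35']
144 ['-40:154', '-20:154', '0:154', '20:155', '40:154']
13.8667 [ 0.49511557 -0.16685782  0.09688239] [-2.71081808  1.41103719 13.87458973]
8 ['0:129', '20:88', '40:109']
80 []
88 []
96 []
104 []
112 ['40:127']
120 ['40:119']
128 ['20:91', '40:115']
136 ['20:86', '40:118']
144 ['0:155', '20:155', '40:156']
13.9167 [ 0.49510439 -0.16684805  0.09688443] [-1.52483245  0.56520057 14.01607494]
```

Emit:
apply_moves(claw=[-1, -1, -1, -1, -1], travel=[[0, 0, -0.013], [0, 0, -0.013], [0, 0, -0.0065], [0, 0, -0.0008], [0, 0, -0.0008]], turn=[[0, 0, 0], [0, 0, 0], [0, 0, 0], [0, 0, 0], [0, 0, 0]])

```text
t: 14.33
tcp_pos: [0.4952, -0.1669, 0.097]
tool_rot: [0.991, 0.131, 0.001, 0.0]
force: [-0.7, 1.2, 10.4]
finger_gap: 0.0
gripper_force: 4.8
```

```bash
python3 -c "
from slot import *
slot('side');slot('top')" | grep -E '^(9|1[0-4])|blue'
```

```text
96 ['-40:102', '-20:144', '0:150', '20:147', '40:127']
104 ['-40:100', '-20:142', '0:144', '20:142']
112 ['-40:106', '-20:141', '0:145', '20:141']
120 ['-40:106']
128 ['-40:100']
136 ['-40:29']
144 ['-40:154', '-20:154', '0:154', '20:154', '40:154']
14.3833 [ 0.49519781 -0.16692973  0.0969211 ] [-0.11201664  0.6437684  11.10225422]
96 []
104 []
112 ['40:128']
120 ['40:117']
128 ['20:88', '40:113']
136 ['20:87', '40:114']
144 ['0:155', '20:154', '40:154']
14.4333 [ 0.49519192 -0.16693211  0.09692519] [-0.52510268  0.30204092 12.10185574]
```

```bash
python3 - <<'E'
from station import manip
from h import *
yv=np.array([-.105,.9945]);xv=np.array([.9945,.105]);o=np.array([.597,-.079])
for cam in('top','side'):
  d=manip.snapshot(cam)
  for y in range(130,270):
   for x in range(200,330):
    if d['depth'][y,x]>0:
      p=pt(d,x,y);c=p[:2]-o;a,b=c@xv*1e3,c@yv*1e3
      if -34<a<34 and 114<b<141 and p[2]<.14: print(cam,x,y,round(a),round(b),round(p[2]*1e3),d['pixels'][y,x])
E
```

```text
top 245 177 33 131 131 [59 64 65]
top 247 177 34 125 125 [57 62 63]
top 246 178 33 128 118 [56 60 60]
top 243 179 33 137 112 [54 58 59]
top 245 179 34 131 106 [51 58 59]
top 249 179 34 119 98 [57 65 67]
top 243 183 32 138 71 [60 64 75]
top 245 183 27 133 87 [54 59 70]
top 246 183 26 130 88 [59 65 76]
top 243 184 30 138 68 [56 60 71]
top 244 184 22 136 96 [46 51 69]
top 245 184 24 133 89 [48 53 69]
top 243 185 24 139 80 [61 64 72]
top 244 185 21 136 90 [53 60 74]
top 245 185 20 134 90 [53 62 74]
top 243 186 22 140 75 [63 65 71]
top 244 186 17 137 92 [67 69 78]
```

Emit:
apply_moves(claw=[-1, -1, -1, -1, -1], travel=[[0, 0, -0.013], [0, 0, -0.013], [0, 0, -0.0014], [0, 0, -0.013], [0, 0, -0.013]], turn=[[0, 0, 0], [0, 0, 0], [0, 0, 0], [0, 0, 0], [0, 0, 0]])

```text
t: 14.95
tcp_pos: [0.4945, -0.1666, 0.1074]
tool_rot: [0.991, 0.132, -0.0, -0.0]
force: [-0.4, 1.1, 2.8]
finger_gap: 0.003
gripper_force: 0.8
```

```bash
cat > chk.py <<'E'
from station import manip
from h import *
yv=np.array([-.105,.9945]);xv=np.array([.9945,.105]);o=np.array([.597,-.079])
for cam in('top','side'):
  d=manip.snapshot(cam)
  for y in range(130,270):
   for x in range(200,330):
    if d['depth'][y,x]>0:
      p=pt(d,x,y);c=p[:2]-o;a,b=c@xv*1e3,c@yv*1e3;q=d['pixels'][y,x].astype(int)
      if -34<a<31 and 94<b<141 and p[2]<.14 and q[2]>q[0]*1.12: print(cam,x,y,round(a),round(b),round(p[2]*1e3),q)
s=manip.sense();print(s['t'],s['tcp_pos'],s['force'])
E
python3 chk.py
```

```text
top 247 182 30 126 80 [66 72 78]
top 245 185 29 133 54 [66 71 79]
side 255 205 -32 108 68 [43 47 56]
side 255 206 -32 107 65 [20 31 66]
side 255 207 -32 107 62 [18 30 64]
side 255 208 -32 109 60 [28 35 59]
15.05 [ 0.49462506 -0.16660239  0.10715525] [-1.37878178  0.51501221  1.35710917]
```

Emit:
apply_moves(claw=[-1, -1, -1, -1, -1], travel=[[0, 0, 0.004], [0, 0, 0.008], [0, 0, 0.011], [0, 0, 0.013], [0, 0, 0.013]], turn=[[0, 0, 0], [0, 0, 0], [0, 0, 0], [0, 0, 0], [0, 0, 0]])

```text
t: 15.47
tcp_pos: [0.4948, -0.1667, 0.097]
tool_rot: [0.991, 0.132, 0.0, 0.0]
force: [-1.0, 0.5, 8.5]
finger_gap: 0.001
gripper_force: 3.9
```

Emit:
apply_moves(claw=[-1, -1, -1, -1, -1], travel=[[0, 0, -0.001], [0, 0, -0.002], [0, 0, -0.003], [0, 0, -0.003], [0, 0, 0.0005]], turn=[[0, 0, 0], [0, 0, 0], [0, 0, 0], [0, 0, 0], [0, 0, 0]])

```text
t: 15.88
tcp_pos: [0.4948, -0.1667, 0.0966]
tool_rot: [0.991, 0.132, 0.0, 0.0]
force: [-2.7, 1.5, 26.8]
finger_gap: -0.001
gripper_force: 13.9
```

Emit:
apply_moves(claw=[-1, -1, -1, -1, -1], travel=[[0, 0, 0], [0, 0, -0.002], [0, 0, -0.004], [0, 0, -0.006], [0, 0, -0.008]], turn=[[0, 0, 0], [0, 0, 0], [0, 0, 0], [0, 0, 0], [0, 0, 0]])

```text
t: 16.3
tcp_pos: [0.4947, -0.1667, 0.1024]
tool_rot: [0.991, 0.132, 0.0, 0.0]
force: [0.8, -0.3, 1.8]
finger_gap: -0.002
gripper_force: 1.2
```

```bash
python3 chk.py
```

```text
top 247 182 30 126 82 [66 73 79]
top 246 183 30 129 71 [65 70 78]
side 255 205 -32 106 67 [43 47 57]
side 255 206 -31 106 64 [19 29 65]
side 255 207 -33 110 64 [17 29 64]
side 255 208 -32 107 59 [28 35 60]
16.4 [ 0.49473008 -0.16664552  0.10259106] [0.3350252  1.01678791 1.76178005]
```

Emit:
apply_moves(claw=[-1, -1, -1, -1, -1], travel=[[0, 0, 0.003], [0, 0, 0.005], [0, 0, 0.007], [0, 0, 0.0075], [0, 0, 0.005]], turn=[[0, 0, 0], [0, 0, 0], [0, 0, 0], [0, 0, 0], [0, 0, 0]])

```text
t: 16.82
tcp_pos: [0.4947, -0.1667, 0.0985]
tool_rot: [0.991, 0.131, 0.0, 0.0]
force: [-0.6, 0.9, 3.4]
finger_gap: -0.004
gripper_force: 1.7
```

Emit:
apply_moves(claw=[-1, -1, -1, -1, -1], travel=[[0, 0, -0.001], [0, 0, 0.0015], [0, 0, -0.0015], [0, 0, 0.0015], [0, 0, -0.01]], turn=[[0, 0, 0], [0, 0, 0], [0, 0, 0], [0, 0, 0], [0, 0, 0]])

```text
t: 17.23
tcp_pos: [0.4931, -0.1659, 0.105]
tool_rot: [0.991, 0.131, -0.002, -0.001]
force: [-0.2, 0.5, 0.3]
finger_gap: -0.004
gripper_force: 0.0
```

```bash
python3 chk.py
```

```text
top 246 182 31 129 82 [60 66 77]
top 247 182 29 126 86 [65 69 78]
top 245 183 27 132 85 [58 61 73]
top 246 183 29 129 76 [58 66 76]
top 245 184 26 133 78 [58 64 74]
top 245 185 21 134 86 [64 69 75]
side 255 205 -32 107 68 [40 44 56]
side 255 206 -31 106 64 [ 8 20 65]
side 255 207 -32 108 63 [18 27 62]
side 255 208 -32 108 60 [14 27 60]
side 255 209 -32 108 57 [17 29 60]
17.3333 [ 0.49446427 -0.16656087  0.10720327] [-0.7483569  -0.38612878  1.61524174]
```

```bash
python3 chk.py
```

```text
side 255 213 -34 112 48 [39 44 66]
side 255 215 -34 113 42 [38 43 65]
side 255 216 -34 112 39 [35 42 62]
17.4333 [ 0.49446169 -0.16652944  0.10678687] [-0.65120468  0.24646769  2.17338541]
```

The can moved: the visible blue edge is now at z≈0.04 m, so it has dropped. Now I release fully, move away and verify.

Emit:
apply_moves(claw=[-1, -1, -1, -1, -1], travel=[[0, 0, -0.004], [0, 0, -0.02], [0, 0, -0.06], [0, 0, -0.11], [0, 0, -0.15]], turn=[[0, 0, 0], [0, 0, 0], [0, 0, 0], [0, 0, 0], [0, 0, 0]])

```text
t: 17.85
tcp_pos: [0.4946, -0.1666, 0.2282]
tool_rot: [0.991, 0.131, 0.0, 0.0]
force: [0.2, -0.8, -0.8]
finger_gap: -0.003
gripper_force: 0.0
```

Emit:
apply_moves(claw=[-1, -1, -1, -1, -1], travel=[[-0.03, 0.025, -0.01], [-0.07, 0.055, -0.02], [-0.11, 0.085, -0.02], [-0.15, 0.11, -0.02], [-0.18, 0.14, -0.02]], turn=[[0, 0, 0], [0, 0, 0], [0, 0, 0], [0, 0, 0], [0, 0, 0]])

```text
t: 18.27
tcp_pos: [0.3825, -0.3125, 0.2427]
tool_rot: [0.991, 0.132, -0.0, -0.0]
force: [0.0, -0.3, 0.1]
finger_gap: 0.0
gripper_force: 0.0
```

Emit:
apply_moves(claw=[-1, -1, -1, -1, -1], travel=[[-0.03, 0.025, 0], [-0.06, 0.05, 0], [-0.08, 0.06, 0], [-0.08, 0.06, 0], [-0.08, 0.06, 0]], turn=[[0, 0, 0], [0, 0, 0], [0, 0, 0], [0, 0, 0], [0, 0, 0]])

```text
t: 18.68
tcp_pos: [0.3348, -0.3756, 0.2423]
tool_rot: [0.991, 0.13, 0.0, -0.0]
force: [-1.1, 0.1, 0.6]
finger_gap: -0.0
gripper_force: 0.0
```

```bash
python3 -c "
from slot import *
slot('top')"; python3 - <<'E'
from station import manip
from h import *
e=manip.snapshot("side");d=manip.snapshot("top")
z=lambda a:cv2.resize(a,None,fx=2.4,fy=2.4,interpolation=cv2.INTER_CUBIC)
c=np.hstack([z(d['pixels'][130:260,225:390]),z(e['pixels'][130:260,180:345])])
cv2.imwrite('pics/p8.png',c[:,:,::-1])
q,_=blobs(d,(45,80,40),(85,255,255),(220,150,400,260))[0]
print(q,np.median([pt(d,x,y)[2] for y in range(212,220) for x in range(322,329)]))
E
```

```text
-16 ['-40:101', '-20:90', '0:137', '20:118', '40:105']
-8 ['-40:99', '-20:92', '0:136', '20:117', '40:102']
0 ['-40:106', '-20:91', '0:137', '20:104', '40:104']
8 ['-40:109', '-20:137', '0:140', '20:143', '40:126']
16 ['-40:117', '-20:144', '0:152', '20:148', '40:127']
24 ['-40:96', '-20:89', '0:99', '20:89', '40:111']
32 ['-40:97', '-20:87', '0:86', '20:87', '40:114']
40 ['-40:102', '-20:87', '0:88', '20:88', '40:111']
48 ['-40:90', '-20:86', '0:86', '20:85', '40:103']
56 ['-40:93', '-20:85', '0:86', '20:87', '40:110']
64 ['-40:40', '-20:86', '0:86', '20:87', '40:107']
72 ['-40:65', '-20:86', '0:87', '20:86', '40:108']
80 ['-40:92', '-20:88', '0:88', '20:86', '40:112']
88 ['-40:40', '-20:86', '0:87', '20:86', '40:106']
96 ['-40:62', '-20:83', '0:13', '20:14', '40:90']
104 ['-40:94', '-20:65', '0:69', '20:13', '40:92']
112 ['-40:85', '-20:71', '0:73', '20:68', '40:101']
120 ['-40:93', '-20:68', '0:73', '20:63', '40:96']
128 ['-40:46', '-20:70', '0:75', '20:66', '40:98']
136 ['-40:85', '-20:14', '0:26', '20:14', '40:99']
144 ['-40:126', '-20:154', '0:156', '20:154', '40:156']
blue n,med,min,max 43 [-10. 120.  73.] [-18. 112.  64.] [  5. 128.  78.]
18.7333 [ 0.33535358 -0.37483091  0.24229721] [0.55515534 0.87906914 0.16703035]
[325.02912621 216.01941748] 0.11025485354538966
```

View pics/p8.png

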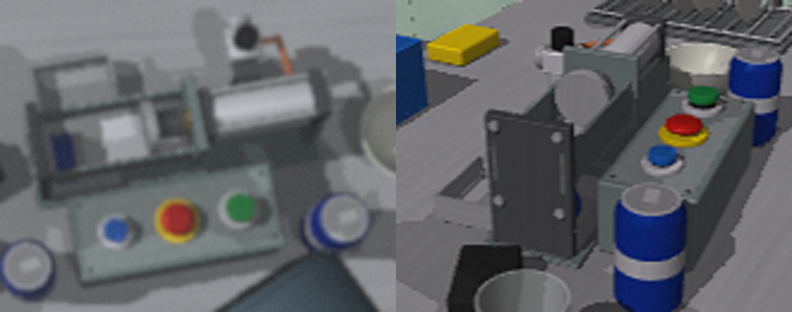

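The can now stands on the tray floor, with its top at 75 mm (9 + 66). The button is up, the plunger is back and the hand is clear, so I'm handing in.

```bash
python3 -c "
from station import manip
print(manip.sign_off())"
```

```text
the job is handed in; nothing more can be done
None
```

The crushed can is in the tray, the green button and plunger are fully back, the hand is clear, and the job was handed in at about 19 s; but the can hung up again after the first press, so I pressed several more times (up to about 27 N on the button, above the 6 to 10 N you gave) and it only dropped as I released the last one.

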